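# Return the spacer stand to its stop and rack the horseshoe spacers

## Task

The glue-up is over, so rack the horseshoe spacers. First, while its post is still empty, push the spacer stand across the table until its round base is fully home against both blocks of the V-shaped stop; then put every horseshoe spacer lying on the table onto its post: slide it sideways through its gap onto the thin neck under the knob and lower it round the thick part, so that all lie stacked flat at the bottom with the stand still home in the stop. Leave the two loose oak strips where they are.

Things in the scene. Friction and masses are not known exactly. Their poses are not given: they have to be found in the camera images.
- stand: loose spacer stand, 0.95 kg: round steel base disc, diameter 160 mm, 26 mm thick, with an upright post in its centre. Origin: centre of the disc's underside, z up along the post. Seated spacers lie stacked flat on the disc
- stand_neck (a point): middle of the post's thin neck, 118 mm above the table. Post: barrel of diameter 24 mm from 26 to 90 mm height, cone to 97, neck of diameter 13 from 97 to 139, dark wooden knob of diameter 40 from 139 to 158. A spacer's gap passes only the neck, its pocket fits round the barrel but does not pass the knob
- stop: V-shaped wooden stop fixed to the table, 24 mm high. Origin, on the table: where the centre of the stand's disc is when the disc touches both blocks. The two block faces (90 mm long) stand 80 mm from the origin at 45 degrees either side of -y; wood (30 mm thick blocks, joined at the apex) reaches to 156 mm along -y and 110 mm along x; the V opens toward +y
- spacer1: horseshoe spacer: flat steel C 15 mm thick, 72 mm outside, round pocket 30 mm, open through a straight gap 19 mm wide; across from the gap a wooden handle 14 mm wide, as thick as the C, reaches to 115 mm from the pocket centre (grip at 45 to 110). 140 g. Origin: pocket centre, underside; +x out through the gap, handle along -x, z up. Starts flat on the table; may be absent
- spacer2: horseshoe spacer: flat steel C 15 mm thick, 72 mm outside, round pocket 30 mm, open through a straight gap 19 mm wide; across from the gap a wooden handle 14 mm wide, as thick as the C, reaches to 115 mm from the pocket centre (grip at 45 to 110). 140 g. Origin: pocket centre, underside; +x out through the gap, handle along -x, z up. Starts flat on the table; may be absent
- spacer3: horseshoe spacer: flat steel C 15 mm thick, 72 mm outside, round pocket 30 mm, open through a straight gap 19 mm wide; across from the gap a wooden handle 14 mm wide, as thick as the C, reaches to 115 mm from the pocket centre (grip at 45 to 110). 140 g. Origin: pocket centre, underside; +x out through the gap, handle along -x, z up. Starts flat on the table; may be absent
- spacer4: horseshoe spacer: flat steel C 15 mm thick, 72 mm outside, round pocket 30 mm, open through a straight gap 19 mm wide; across from the gap a wooden handle 14 mm wide, as thick as the C, reaches to 115 mm from the pocket centre (grip at 45 to 110). 140 g. Origin: pocket centre, underside; +x out through the gap, handle along -x, z up. Starts flat on the table; may be absent
- oak_strip_a: bystander: loose oak strip 36x170x22 mm, origin at the centre of its underside, long along y
- oak_strip_b: bystander: loose thin oak strip 24x150x19 mm, origin at the centre of its underside, long along y

How it is judged:
By the outcome, as a careful person would: the job done as asked, in the order asked, and still so for the second after the job is handed in, with the robot touching nothing.
Of spacer1, spacer2, spacer3, spacer4 only 3 to 4 are there at a start; the rules pass over those that are not, and their reading is None.
At some moment in a run one of spacer1, spacer2, spacer3, spacer4 may be knocked a few centimetres aside while the robot is not near it.
Once in a run the grip may slacken for a moment while it holds something.
It also fails if it takes over 210 s, if anything falls off the work surface, if the arm or the gripper's body presses on something with over 40 N, if the wrist force passes 120 N, or if a joint passes its speed limit or range.

## Robot

A 7-joint arm with a two-finger parallel gripper is mounted at the origin on a cart in front of the work surface, level with it; the furniture and walls round the work are solid. World frame = base frame: x ahead of the robot, y to its left, z up, the work surface at z = 0. Lengths are in mm, angles in rad, forces in N, time in s.
With the tool pointing down it reaches from about 425 to 1025 mm from the base axis. Payload 9.4 kg.
Tool frame: the origin (TCP) lies at the centre of the arm's flange, where the gripper is bolted on; the fingertips stand 173 mm ahead of it and the grasp point (between the pads) lies 155 mm ahead of it (ctrl.tips_ahead is the distance from the TCP to the fingertips, in mm); z points along the fingers, y is the line along which they close (so a half turn about z gives the same grasp; the last joint's range is limited). The gripper opens to 85 mm and grips with 20 to 120 N. Pads are 22 mm wide; open, the fingers measure 114 mm over their backs; the gripper's body (76 mm by 85 mm) begins 54 mm behind the grasp point. The pads swing forward as they close: fully open they stand 13 mm farther back than shut.
Start: joints at [-1.349, 0.599, -0.003, 1.599, 0.002, 0.943, -0.08], TCP at [213.417, 692.876, 404.675] pointing down, gripper open.
Joint ranges: [-2.57, 2.57], [-0.35, 1.97], [-1.29, 1.29], [0.11, 2.56], [-1.05, 4.19], [0.11, 1.86], [-2.63, 2.63]. Speed limits (rad/s): [2.22, 2.22, 3.01, 3.01, 3.14, 3.14, 3.14].

## Interface

Orientations are given as [roll, pitch, yaw] about the fixed x, y, z axes, in that order (R = Rz(yaw) Ry(pitch) Rx(roll)).
In Python, from rig import ctrl gives the robot as it stands.
- The arm moves only by the shell command python3 jog.py 'ROWS' [OPENING] [FORCE]. ROWS is rows parted by semicolons, their numbers by spaces, 1 to 5 of them, each of 4 numbers: dx, dy, dz in mm, then a turn about the tool's z in rad; each row is the pose to reach, as a shift and turn from the pose commanded when the command began, along the tool's axes at that moment; what a row does not reach only later rows make up. A row lasts 1/12 s, in which the tool goes at most 41.7 mm and 0.125 rad, less where a joint would pass 70% of its speed; a pose out of reach is approached as far as the arm can. OPENING is the opening from 0.0 (shut) to 1.0 (fully open), set as the command begins (- or left out keeps the last). The fingers move at their own pace and stop on an object; FORCE is the grip in N (left out, the last holds). Time passes only in rows, so rows that do not move let the fingers close. It prints the time, the measured TCP pose, the force, the opening and the grip force at its end.
- ctrl.observe(): the state, without advancing time (a new reading comes with each control period).
- ctrl.get_image(name): name is "scene" or "top" or "wrist"; returns a dict with "image" (400x640x3 uint8, red, green, blue), "camera_matrix" (3x3 intrinsics, pixels), "extrinsics" (4x4, takes a point from camera to world coordinates); the wrist camera has in their place "tool_from_camera" (4x4, takes a point from camera to tool coordinates, whose origin is the TCP and whose axes are the flange's). Camera axes: x right, y down, z forward; pixel columns grow to the right and rows downward; lengths in mm; the calibration is good to about 2 mm. A picture is of the moment at which its call begins: read the wrist's pose just before it. There is no depth.
- ctrl.job_done(): hands the job in; it is judged then, once.
The state is a dict: "time_s": time; "joint_positions": joint angles; "qvel": joint speeds; "joint_torque": joint torques, N m; "ee_pos": TCP position; "ee_rot": TCP orientation; "ft_force": force on the tool from outside, world axes, zero at the start; "ft_torque": the same for the moment, N m; "finger_gap": opening from 0.0 (shut) to 1.0 (fully open); "finger_force": force on a finger pad.
Only numpy, scipy, OpenCV 4.12 (cv2) and the standard library are available. Lean on these libraries where they do the work, as an engineer would, in place of code of your own. Each camera call takes 0.05 s, during which the arm holds its last target. There are 200 camera calls.

## Working session

There is one attempt and no reset: what is moved stays moved. The work goes in short steps, Python scripts to look and compute and a shell command to move; the robot and the scene stay as the last step left them, time stands still between calls to the robot, and variables do not carry over. Pictures are saved under pics/ and viewed, at most 14 in all, crops included, and the job is handed in when it is done.

```bash
ls; mkdir -p pics
python3 - <<'E'
from rig import ctrl
import cv2
o=ctrl.observe();print(o['ee_pos'],o['ee_rot'],o['time_s'])
for n in ("scene","top"):
    d=ctrl.get_image(n);cv2.imwrite(f'pics/{n}0.png',d['image'][:,:,::-1]);print(n,d['camera_matrix'],d['extrinsics'])
d=ctrl.get_image("wrist");print(d['camera_matrix'],d['tool_from_camera'])
E
```

```text
jog.py
pics
rig.py
[213.35539571 692.68522303 403.78640387] [-3.14000792e+00  1.53586533e-04  2.84284619e+00] 0.0
scene [[466.9636239    0.         314.03490608]
 [  0.         466.9636239  199.50419733]
 [  0.           0.           1.        ]] [[ 8.04789410e-01 -2.68924055e-01  5.29144459e-01 -1.44556837e+02]
 [-5.93412765e-01 -3.84419906e-01  7.07165204e-01 -9.22290582e+02]
 [ 1.32399294e-02 -8.83120144e-01 -4.68960036e-01  7.23333217e+02]
 [ 0.00000000e+00  0.00000000e+00  0.00000000e+00  1.00000000e+00]]
top [[470.16317276   0.         318.07434391]
 [  0.         470.16317276 200.88049339]
 [  0.           0.           1.        ]] [[ 1.12432660e-02 -9.81646223e-01  1.90379312e-01  2.93108367e+02]
 [-9.99934679e-01 -1.14290366e-02  1.22182645e-04  9.41920343e-01]
 [ 2.05591199e-03 -1.90368250e-01 -9.81710600e-01  1.52941531e+03]
 [ 0.00000000e+00  0.00000000e+00  0.00000000e+00  1.00000000e+00]]
[[324.29711765   0.         320.78625198]
 [  0.         324.29711765 194.84643849]
 [  0.           0.           1.        ]] [[ 3.93849641e-05 -9.47499529e-01 -3.19757159e-01  8.19118865e+01]
 [ 9.99999914e-01  1.68974882e-04 -3.77532316e-04  5.38995493e-01]
 [ 4.11742620e-04 -3.19757116e-01  9.47499455e-01  3.12478896e+01]
 [ 0.00000000e+00  0.00000000e+00  0.00000000e+00  1.00000000e+00]]
```
View pics/top0.png

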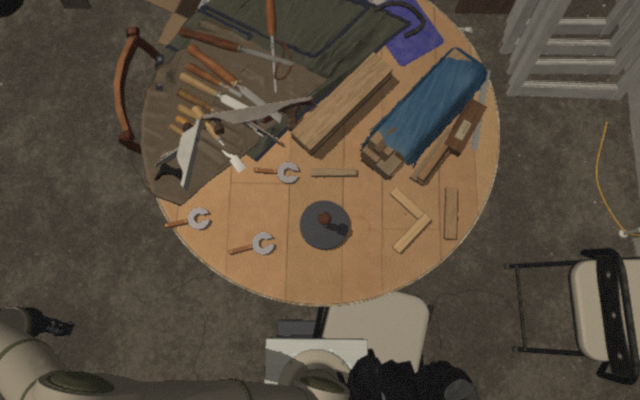

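View pics/scene0.png

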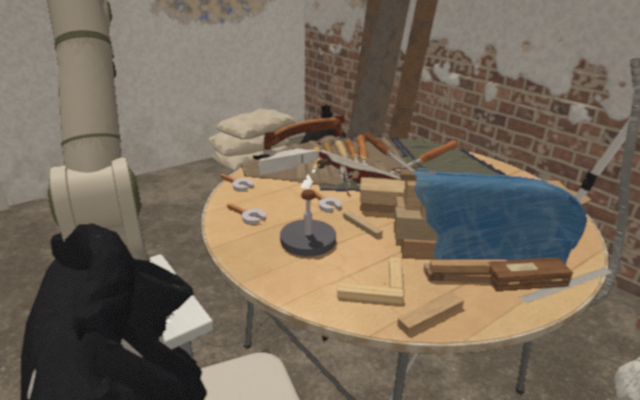

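The top view shows three spacers with their C centres near (289,173), (199,219) and (263,244), all with handles to the left. The stand disc is near (325,225), the stop apex near (430,218), and the strips near (451,213) and (334,173). The scene view agrees. Next I'll zoom in to measure.

Create h.py:
```python
import numpy as np,cv2
from rig import ctrl
from scipy.spatial.transform import Rotation as R
def cam(n):
    o=ctrl.observe();d=ctrl.get_image(n);K=d['camera_matrix']
    if n=='wrist':
        T=np.eye(4);T[:3,:3]=R.from_euler('xyz',o['ee_rot']).as_matrix();T[:3,3]=o['ee_pos'];E=T@d['tool_from_camera']
    else:E=d['extrinsics']
    return d['image'],K,E
def ray(K,E,uv):
    v=E[:3,:3]@np.linalg.inv(K)@np.array([uv[0],uv[1],1.]);return E[:3,3],v
def onz(K,E,uv,z):
    p,v=ray(K,E,uv);return p+v*(z-p[2])/v[2]
def proj(K,E,P):
    c=np.linalg.inv(E)@np.append(P,1);q=K@c[:3];return q[:2]/q[2]
def tri(obs):
    A=np.zeros((3,3));b=np.zeros(3)
    for K,E,uv in obs:
        p,v=ray(K,E,uv);v=v/np.linalg.norm(v);M=np.eye(3)-np.outer(v,v);A+=M;b+=M@p
    return np.linalg.solve(A,b)
def totool(w):
    o=ctrl.observe();return R.from_euler('xyz',o['ee_rot']).inv().apply(w)
```

Run:
```python
from h import *
im,K,E=cam('top')
for n,uv,z in [('A',(289,173),15),('Ah',(255,170),15),('B',(199,219),15),('Bh',(166,225),15),('C',(263,244),15),('Ch',(231,250),15),('stand',(325,225),26),('apexin',(422,217),24),('e1',(392,190),24),('e2',(397,251),24),('sa',(451,213),22),('sb',(334,173),19),('knob',(324,217),158)]:
    print(n,onz(K,E,uv,z).round(0))
cv2.imwrite('pics/top1.png',cv2.resize(im[140:280,150:470,::-1],None,fx=2.5,fy=2.5,interpolation=cv2.INTER_CUBIC))
im,K,E=cam('scene')
cv2.imwrite('pics/scene1.png',cv2.resize(im[160:340,210:480,::-1],None,fx=2.9,fy=2.9,interpolation=cv2.INTER_CUBIC))
```

```text
A [680.  99.  15.]
Ah [689. 212.  15.]
B [522. 388.  15.]
Bh [501. 494.  15.]
C [443. 177.  15.]
Ch [423. 279.  15.]
stand [506. -22.  26.]
apexin [ 536. -336.   24.]
e1 [ 624. -241.   24.]
e2 [ 425. -253.   24.]
sa [ 550. -432.   22.]
sb [681. -51.  19.]
knob [511. -17. 158.]
```

View pics/top1.png

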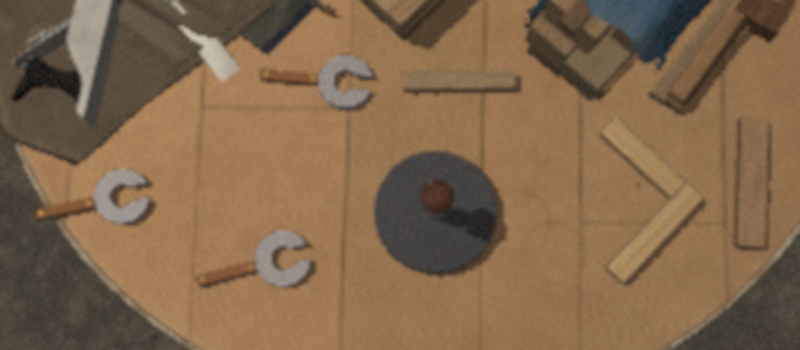

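View pics/scene1.png

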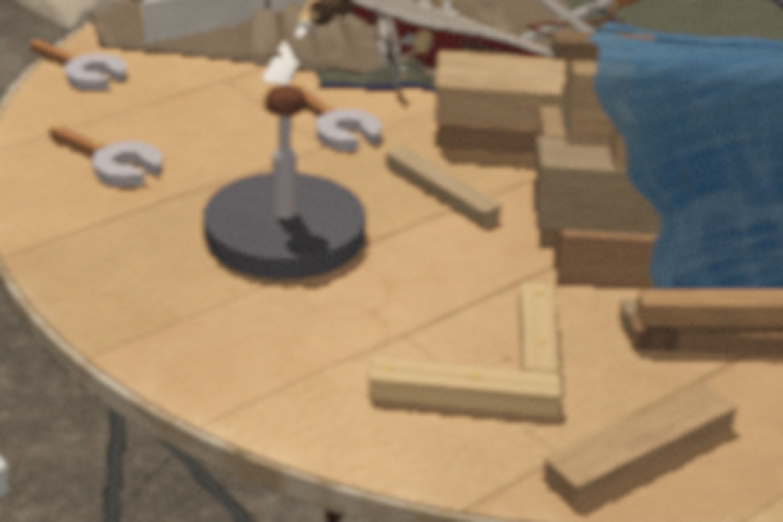

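The zoomed crops give the disc centre at (437,212) and knob at (437,196). The stop corners are at (601,134), (615,121), (703,203), (608,270), (625,283) and (672,199). I'll fit the stop pose and plan the first move.

```bash
cat >> h.py <<'E'
def plan(xyz,yaw=None):
    o=ctrl.observe();d=totool(np.array(xyz)-o['ee_pos'])
    dy=0 if yaw is None else (o['ee_rot'][2]-yaw+np.pi)%(2*np.pi)-np.pi
    print('shift',d.round(1),'turn',round(dy,3),'rows',round(max(np.linalg.norm(d)/41.7,abs(dy)/.125),1))
S=np.array([(88.4,-24.8),(109.6,-46),(0,-155.6),(-88.4,-24.8),(-109.6,-46),(0,-113.1)])
def fitstop(K,E,px,idx=range(6)):
    from scipy.optimize import least_squares
    def f(q):
        c,s=np.cos(q[2]),np.sin(q[2])
        return np.concatenate([proj(K,E,[q[0]+c*a-s*b,q[1]+s*a+c*b,24])-p for (a,b),p in zip(S[list(idx)],px)])
    r=least_squares(f,[530,-220,0.]);return r.x,r.fun
E
python3 - <<'E'
from h import *
im,K,E=cam('top')
px=np.array([(601,134),(615,121),(703,203),(608,270),(625,283),(672,199)])/2.5+[150,140]-.3
x,f=fitstop(K,E,px);print(x,f.round(1))
print('disc',onz(K,E,(324.8,224.6),26),'knob',onz(K,E,(324.6,218.1),158))
plan([505,110,404],np.pi/2)
E
```

```text
[ 5.22984989e+02 -2.11387394e+02  2.84042941e-02] [-0.2  0.3  0.4 -0.9  0.6 -1.2 -0.4 -0.  -0.3  1.3 -0.1  0.6]
disc [506.97867109 -21.44116773  26.        ] knob [507.538781   -18.72105193 158.        ]
shift [-450.2 -471.2    0.7] turn 1.272 rows 15.6
```

```bash
python3 jog.py '-28 -29 0 0;-56 -58 0 0;-84 -87 0 0;-112 -116 0 0;-140 -145 0 0'; python3 jog.py '-28 -29 0 0;-56 -58 0 0;-84 -87 0 0;-112 -116 0 0;-140 -145 0 0';python3 jog.py '-28 -29 0 0;-56 -58 0 0;-84 -87 0 0;-112 -116 0 0;-140 -145 0 0';python3 jog.py '-30 -36 0 0;-30 -36 0 0.12;-30 -36 0 0.24;-30 -36 0 0.36;-30 -36 0 0.48'; python3 jog.py '0 0 0 .12;0 0 0 .24;0 0 0 .36;0 0 0 .48; 0 0 0 .6'; python3 jog.py '0 0 0 .1;0 0 0 .19;0 0 0 .19'
python3 - <<'E'
from h import *
print(ctrl.observe()['joint_positions'])
im,K,E=cam('wrist');cv2.imwrite('pics/w1.png',im[:,:,::-1])
np.savez('w1',im=im,K=K,E=E)
E
```

```text
time_s: 0.72
ee_pos: [305.0, 511.3, 404.7]
ee_rot: [3.141, 0.0, 2.843]
ft_force: [1.0, 0.2, 0.1]
finger_gap: 1.004
finger_force: 0.0
time_s: 1.13
ee_pos: [396.2, 331.5, 404.9]
ee_rot: [3.141, 0.0, 2.843]
ft_force: [1.6, 1.1, -0.7]
finger_gap: 1.001
finger_force: 0.0
time_s: 1.55
ee_pos: [487.3, 151.6, 405.0]
ee_rot: [3.141, 0.001, 2.843]
ft_force: [1.7, 0.3, -0.6]
finger_gap: 0.998
finger_force: 0.0
time_s: 1.97
ee_pos: [505.1, 109.6, 404.8]
ee_rot: [3.141, 0.0, 2.355]
ft_force: [1.0, -0.4, 0.6]
finger_gap: 0.999
finger_force: 0.0
time_s: 2.38
ee_pos: [504.8, 110.3, 404.8]
ee_rot: [3.141, -0.0, 1.757]
ft_force: [-1.0, 0.4, 0.6]
finger_gap: 1.004
finger_force: 0.0
time_s: 2.63
ee_pos: [504.8, 110.5, 404.7]
ee_rot: [3.141, 0.0, 1.569]
ft_force: [-0.0, -0.6, 0.3]
finger_gap: 0.997
finger_force: 0.0
[-0.61744251  0.36959195  0.39438766  2.08935345 -0.21194177  0.71977882
 -0.08860094]
```

View pics/w1.png

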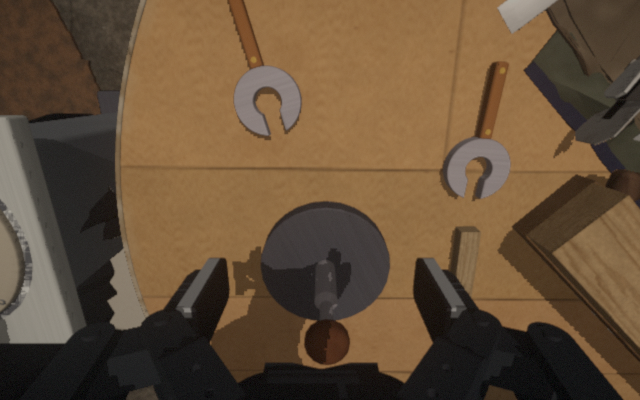

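The wrist view shows spacer C at (267,102), spacer A at (478,168), the disc centre at (326,261) and the knob at (327,341). I'll cross-check against the top view and plan the straddle push with open fingers.

Run:
```python
from h import *
d=np.load('w1.npz');im,K,E=cam('top')
for n,t,w in [('disc',(324.8,224.6),(326,261)),('knob',(324.6,218.1),(327,341)),('C',(263.3,243.3),(267,102)),('A',(288.3,172.5),(478,168)),('Chandle',(231,250),(238,0)),('Ahandle',(255,170),(500,65))]:
    print(n,tri([(K,E,t),(d['K'],d['E'],w)]).round(1),onz(d['K'],d['E'],w,15).round(1))
plan([498,89,172],1.655)
```

```text
disc [511.1 -22.    3.5] [511.7 -15.5  15. ]
knob [510.1 -19.  145.3] [ 513.5 -140.4   15. ]
C [446.6 176.5   6.8] [448.3 176.4  15. ]
A [683.7 102.3  12.1] [683.8 103.9  15. ]
Chandle [423.2 277.6   4.1] [425.4 271.6  15. ]
Ahandle [688.5 212.   17.1] [689.7 212.6  15. ]
shift [-21.4  -6.9 232.7] turn -0.079 rows 5.6
```

```bash
python3 jog.py '-4 -2 40 -.04;-8 -4 80 -.08;-13 -5 120 -.08;-18 -6 160 -.08;-21 -6 195 -.08' 1.0; python3 jog.py '0 0 20 0;0 0 38 0;0 0 38 0'
python3 jog.py '-10 0 0 0;-20 0 0 0;-30 0 0 0;-40 0 0 0;-50 0 0 0'
python3 jog.py '-10 0 0 0;-20 0 0 0;-30 0 0 0;-40 0 0 0;-50 0 0 0'
python3 jog.py '-10 0 0 0;-20 0 0 0;-30 0 0 0;-40 0 0 0;-50 0 0 0'
python3 - <<'E'
from h import *
plan([523+.074*79,-211+79,172])
im,K,E=cam('top')
cv2.imwrite('pics/top2.png',cv2.resize(im[140:300,230:480,::-1],None,fx=3,fy=3,interpolation=cv2.INTER_CUBIC))
E
```

```text
time_s: 3.15
ee_pos: [498.5, 88.8, 207.8]
ee_rot: [-3.142, -0.0, 1.656]
ft_force: [0.1, 0.7, -0.2]
finger_gap: 0.996
finger_force: 0.0
time_s: 3.4
ee_pos: [498.5, 88.9, 168.7]
ee_rot: [-3.137, -0.0, 1.655]
ft_force: [-0.4, 0.4, -0.2]
finger_gap: 1.001
finger_force: 0.0
time_s: 3.82
ee_pos: [503.3, 39.1, 172.9]
ee_rot: [3.14, -0.001, 1.654]
ft_force: [-0.9, 6.2, 3.2]
finger_gap: 0.999
finger_force: 3.1
time_s: 4.23
ee_pos: [507.2, -10.5, 172.9]
ee_rot: [3.14, -0.001, 1.654]
ft_force: [-1.1, 8.1, 3.4]
finger_gap: 1.001
finger_force: 3.3
time_s: 4.65
ee_pos: [511.1, -60.3, 172.8]
ee_rot: [3.141, -0.001, 1.654]
ft_force: [-0.5, 7.4, 4.3]
finger_gap: 1.0
finger_force: 3.4
shift [-72.9  11.7   0.8] turn 0 rows 1.8
```

View pics/top2.png

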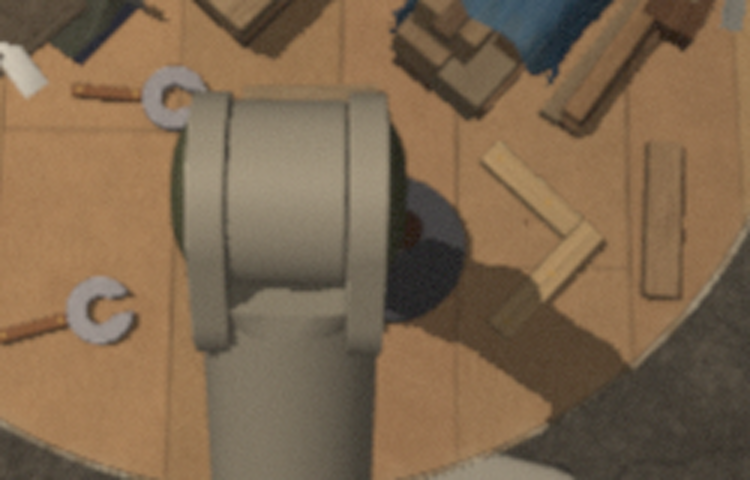

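The stand is travelling straight towards the V, with its rim at about (468,245) in the crop. I'll carry on, more slowly near the stop.

```bash
python3 jog.py '-10 0 0 0;-20 0 0 0;-30 0 0 0;-40 0 0 0;-48 0 0 0'
python3 jog.py '-4 0 0 0;-8 0 0 0;-12 0 0 0;-15 0 0 0;-18 0 0 0'
python3 jog.py '-2 0 0 0;-4 0 0 0;-5 0 0 0;-6 0 0 0;-6 0 0 0'
```

```text
time_s: 5.12
ee_pos: [515.0, -108.0, 172.6]
ee_rot: [3.141, -0.001, 1.654]
ft_force: [-0.6, 7.8, 5.1]
finger_gap: 0.997
finger_force: 3.8
time_s: 5.53
ee_pos: [516.3, -125.3, 172.6]
ee_rot: [3.141, -0.002, 1.654]
ft_force: [-1.2, 8.5, 4.9]
finger_gap: 0.998
finger_force: 4.0
time_s: 5.95
ee_pos: [516.8, -131.3, 172.6]
ee_rot: [3.141, -0.001, 1.654]
ft_force: [-0.4, 6.1, 4.7]
finger_gap: 1.002
finger_force: 3.5
```

```bash
python3 jog.py '-2 0 0 0;-3 0 0 0;-4 0 0 0;-5 0 0 0;-6 0 0 0';python3 jog.py '-1 0 0 0;-2 0 0 0;-3 0 0 0;-3 0 0 0;-3 0 0 0'
```

```text
time_s: 6.37
ee_pos: [517.3, -133.1, 172.6]
ee_rot: [-3.14, -0.007, 1.658]
ft_force: [-0.1, 26.9, 8.5]
finger_gap: 0.998
finger_force: 12.6
time_s: 6.78
ee_pos: [517.6, -133.8, 172.5]
ee_rot: [-3.139, -0.01, 1.66]
ft_force: [-0.6, 33.5, 10.9]
finger_gap: 1.001
finger_force: 15.0
```

```bash
python3 jog.py '3 0 0 0;10 0 0 0;30 0 0 0;50 0 0 0;50 0 -30 0'; python3 jog.py '20 0 -40 0;60 0 -80 0;100 0 -120 0;140 0 -150 0;180 0 -150 0' ;python3 jog.py '30 0 0 0;60 0 0 0;90 0 0 0;90 0 0 0'
python3 - <<'E'
from h import *
im,K,E=cam('top')
cv2.imwrite('pics/top3.png',cv2.resize(im[140:280,150:470,::-1],None,fx=2.5,fy=2.5,interpolation=cv2.INTER_CUBIC))
im,K,E=cam('wrist');np.savez('w2',im=im,K=K,E=E);cv2.imwrite('pics/w2.png',im[:,:,::-1])
E
```

```text
time_s: 7.2
ee_pos: [512.6, -88.1, 198.8]
ee_rot: [-3.136, -0.003, 1.656]
ft_force: [1.4, 0.8, 1.1]
finger_gap: 1.0
finger_force: 0.0
time_s: 7.62
ee_pos: [501.6, 55.3, 343.4]
ee_rot: [3.137, 0.0, 1.649]
ft_force: [1.1, 0.4, 0.2]
finger_gap: 0.998
finger_force: 0.0
time_s: 7.95
ee_pos: [493.6, 151.1, 340.4]
ee_rot: [3.14, -0.003, 1.659]
ft_force: [-0.6, 0.2, -0.1]
finger_gap: 1.004
finger_force: 0.0
```

View pics/top3.png

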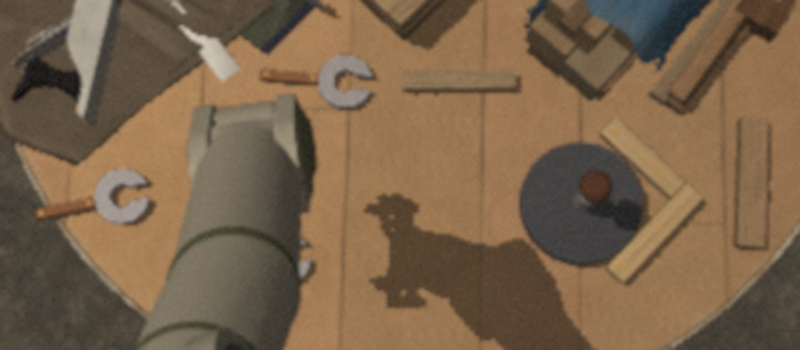

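View pics/w2.png

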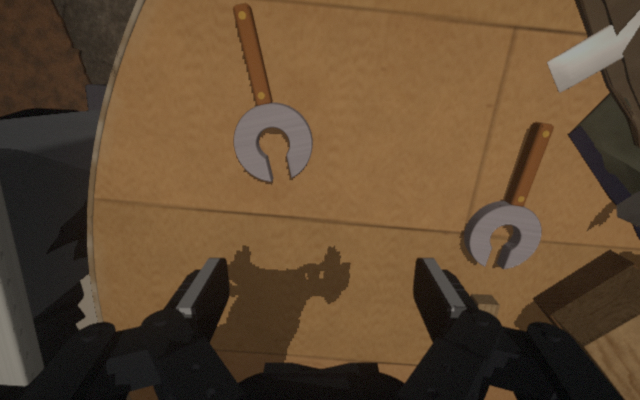

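The top view shows the disc seated in the V, with its centre at (582,205) and the knob at (596,186). The wrist view shows spacer C centred at (273,143) with its handle end at (243,8), and spacer A at (505,235).

Run:
```python
from h import *
d=np.load('w2.npz');im,K,E=cam('top')
print('disc',onz(K,E,(382.5,221.7),26),'knob',onz(K,E,(388.1,214.1),158))
c=onz(d['K'],d['E'],(272.5,143),15);h=onz(d['K'],d['E'],(242.5,7),15)
d1=np.load('w1.npz')
print(c,h,np.linalg.norm(h-c),tri([(d['K'],d['E'],(272.5,143)),(d1['K'],d1['E'],(267,102))]))
u=(h-c)/np.linalg.norm(h-c);yaw=np.arctan2(u[1],u[0]);print(yaw)
g=c+80*u;print(g);plan([g[0],g[1],174],yaw)
```

```text
disc [ 518.57880536 -207.74863304   26.        ] knob [ 521.66866738 -206.31994841  158.        ]
[448.1892609 177.8670134  15.       ] [419.96435901 284.86452667  15.        ] 110.65763838565667 [446.63250189 175.87135936   4.05158737]
1.828711359096286
[427.78405269 255.22092395  15.        ]
shift [115.1 -57.2 166.1] turn -0.176 rows 5.0
```

I'll check the seating up close before picking anything up.

```bash
python3 jog.py '-40 0 -15 0;-80 0 -30 0;-120 0 -45 0;-160 0 -60 0;-200 0 -60 0'; python3 jog.py '-40 0 0 0;-80 0 0 0;-120 0 0 0;-120 0 0 0'
python3 - <<'E'
from h import *
im,K,E=cam('wrist');np.savez('w3',im=im,K=K,E=E);cv2.imwrite('pics/w3.png',cv2.resize(im[60:330,150:500,::-1],None,fx=2.2,fy=2.2,interpolation=cv2.INTER_CUBIC))
E
```

```text
time_s: 8.52
ee_pos: [510.0, -54.9, 402.2]
ee_rot: [3.138, 0.0, 1.65]
ft_force: [1.2, -0.1, -0.4]
finger_gap: 1.0
finger_force: 0.0
time_s: 8.85
ee_pos: [518.4, -180.9, 400.7]
ee_rot: [3.14, 0.005, 1.64]
ft_force: [0.7, -0.9, 0.2]
finger_gap: 1.0
finger_force: 0.0
```

View pics/w3.png

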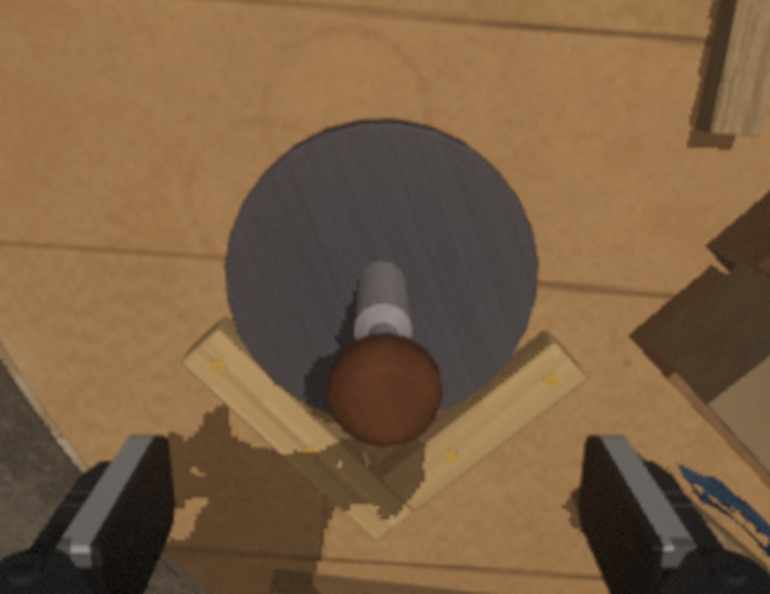

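Run:
```python
from h import *
d=np.load('w3.npz');K,E,im=d['K'],d['E'],d['im']
f=lambda p:np.array(p)/2.2+[150,60]-.27
px=[f(p) for p in [(548,333),(585,375),(378,538),(225,320),(183,362)]]
x,r=fitstop(K,E,px,range(5));print('stop',x,r.round(1))
# disc rim: points on far/visible top rim
rim=[f(p) for p in [(385,121),(226,268),(537,262),(262,178),(505,180),(520,340),(243,335)]]
P=np.array([onz(K,E,p,26)[:2] for p in rim]);
A=np.c_[2*P,np.ones(len(P))];s=np.linalg.lstsq(A,(P**2).sum(1),rcond=None)[0];print('disc',s[:2],np.sqrt(s[2]+s[:2]@s[:2]))
k=onz(K,E,f((385,389)),150);print('knob',k)
print(np.linalg.inv(E)[:3,:3].round(2), E[:3,3])
dt,Kt,Et=cam('top');print('neck tri',tri([(K,E,f((385,389))),(Kt,Et,(388.1,214.1))]))
```

```text
stop [ 5.27910416e+02 -2.09140054e+02  3.06912763e-02] [ 3.9  1.   2.9 -0.6 -0.4  0.7 -3.9  1.4 -2.5 -1.2]
disc [ 524.27672794 -207.18403972] 78.1644353632759
knob [ 523.99190599 -206.27193244  150.        ]
[[ 1.    0.07  0.  ]
 [ 0.06 -0.94  0.33]
 [ 0.02 -0.32 -0.95]] [513.30845064 -98.52684304 368.99763897]
neck tri [ 523.95981479 -208.26419704  145.73141846]
```

Run:
```python
from h import *
d=np.load('w3.npz');K,E,im=d['K'],d['E'],d['im']
f=lambda p:np.array(p)/2.2+[150,60]-.27
g=lambda p:onz(K,E,f(p),24)[:2]
c=np.array([524.2,-207])
a,l,r,li,ri=map(g,[(378,538),(183,362),(585,375),(225,320),(548,333)])
cr=lambda u,v:u[0]*v[1]-u[1]*v[0]
for p,i in((l,li),(r,ri)):
    u=(p-a)/np.linalg.norm(p-a);print(p,i,'len',np.linalg.norm(p-a),'outer dist',cr(u,c-a),'thick',cr(u,i-a))
print(a)
```

```text
[ 422.65930647 -259.84710272] [ 444.75226669 -234.57897432] len 151.53091620151702 outer dist -108.05351899599745 thick -33.542701601580276
[ 635.57661277 -252.77105213] [ 612.41914982 -230.29153777] len 150.99578747009684 outer dist 112.84989276336789 thick 32.26426749834967
[ 533.06502336 -363.63629407]
```

The outer-face distances of 108 and 113 mm, together with the symmetric 33 N reaction (no side force), indicate contact with both blocks. Next I'll pick up spacer C.

```bash
python3 jog.py '42 0 0 0;83 0 0 0;124 0 0 0;165 0 0 0;206 0 0 0'; python3 jog.py '42 10 0 0;83 20 0 0;124 30 0 0;165 40 0 0;190 50 0 0' 0.6;  python3 jog.py '0 0 0 -.1;0 0 0 -.185;0 0 0 -.185'
python3 - <<'E'
from h import *
plan([427.8,255.2,230],1.829)
E
```

```text
time_s: 9.37
ee_pos: [502.1, 36.7, 399.8]
ee_rot: [-3.141, -0.0, 1.653]
ft_force: [1.1, 0.5, 0.0]
finger_gap: 0.997
finger_force: 0.0
time_s: 9.78
ee_pos: [536.2, 232.7, 399.7]
ee_rot: [-3.141, -0.001, 1.657]
ft_force: [-0.2, 0.1, 0.4]
finger_gap: 0.6
finger_force: 0.0
time_s: 10.03
ee_pos: [536.7, 229.1, 399.5]
ee_rot: [-3.141, -0.0, 1.844]
ft_force: [-0.5, 0.2, -0.2]
finger_gap: 0.601
finger_force: 0.0
shift [ 54.5 -97.7 169.6] turn 0.015 rows 4.9
```

```bash
python3 jog.py '10 -20 34 0.015;22 -40 68 0.015;33 -60 102 0.015;44 -80 136 0.015;54 -98 155 0.015'; python3 jog.py '0 0 0 0;0 0 0 0'
python3 - <<'E'
from h import *
plan([427.8,255.2,174],1.829)
im,K,E=cam('wrist');np.savez('w4',im=im,K=K,E=E);cv2.imwrite('pics/w4.png',im[:,:,::-1])
E
```

```text
time_s: 10.45
ee_pos: [426.6, 253.7, 242.6]
ee_rot: [-3.139, 0.001, 1.819]
ft_force: [-0.2, 0.8, -0.4]
finger_gap: 0.602
finger_force: 0.0
time_s: 10.62
ee_pos: [427.7, 254.2, 244.0]
ee_rot: [-3.139, 0.001, 1.822]
ft_force: [1.0, -0.7, 0.1]
finger_gap: 0.601
finger_force: 0.0
shift [ 1.   0.6 70. ] turn -0.007 rows 1.7
```

View pics/w4.png

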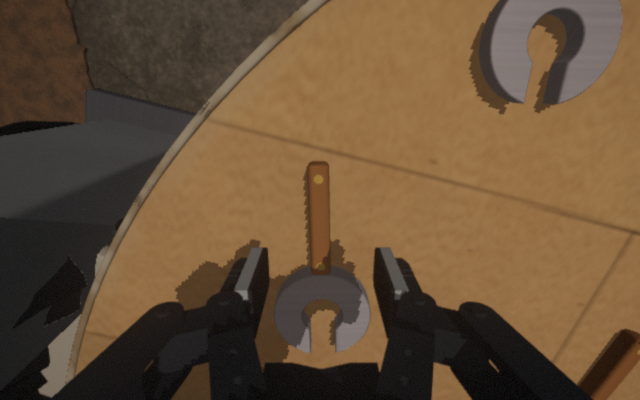

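The wrist view shows the handle centred between the fingers, with its end at (318,162) and the C centre at (322,310). Spacer B is visible at top right.

```bash
python3 - <<'E'
from h import *
d=np.load('w4.npz');K,E=d['K'],d['E']
h=onz(K,E,(318,162),15);c=onz(K,E,(322,309),15);u=(h-c)/np.linalg.norm(h-c);print(c,h,np.linalg.norm(h-c),np.arctan2(u[1],u[0]))
b=onz(K,E,(557,38),15);print('B',b)
plan(h-35*u+[0,0,159],np.arctan2(u[1],u[0]))
E
python3 jog.py '0 0 25 -.007;0 0 50 -.007;0 0 64 -.007;0 0 70 -.007;0 0 70 -.007'; python3 jog.py '0 0 0 0;0 0 0 0;0 0 0 0;0 0 0 0;0 0 0 0' 0 60
```

```text
[446.48750949 184.05114352  15.        ] [416.72381967 289.65904726  15.        ] 109.72195114515509 1.8455030607330971
B [527.30304694 390.19917242  15.        ]
shift [ 2.4 -2.2 70.9] turn -0.025 rows 1.7
time_s: 11.08
ee_pos: [429.8, 254.0, 174.5]
ee_rot: [3.141, 0.0, 1.828]
ft_force: [-0.1, 0.1, 0.1]
finger_gap: 0.6
finger_force: 0.0
time_s: 11.5
ee_pos: [429.1, 254.4, 176.0]
ee_rot: [3.14, -0.001, 1.829]
ft_force: [-0.5, -0.5, 9.6]
finger_gap: 0.141
finger_force: 58.8
```

```bash
python3 jog.py '0 0 -10 0;0 0 -40 0;0 0 -75 0;0 0 -110 0;0 0 -110 0'; python3 jog.py '0 0 0 .09;0 0 0 .18;0 0 0 .258;0 0 0 .258'
python3 - <<'E'
from h import *
plan([523.5,-60,285.5],1.5708)
E
```

```text
time_s: 11.92
ee_pos: [429.7, 254.5, 290.7]
ee_rot: [3.134, -0.003, 1.829]
ft_force: [-0.1, 1.3, -2.3]
finger_gap: 0.149
finger_force: 58.9
time_s: 12.25
ee_pos: [428.6, 254.4, 285.4]
ee_rot: [3.141, -0.001, 1.569]
ft_force: [0.1, -0.6, -1.4]
finger_gap: 0.143
finger_force: 58.8
shift [-3.142e+02  9.560e+01 -2.000e-01] turn -0.002 rows 7.9
```

```bash
python3 jog.py '-36 12 0 0;-72 24 0 0;-108 36 0 0;-144 48 0 0;-180 60 0 0'; python3 jog.py '-34 10 0 0;-68 20 0 0;-100 28 0 0;-124 35 0 0;-134 36 0 0'; python3 jog.py '0 0 0 0;0 0 0 0;0 0 0 0'
python3 - <<'E'
from h import *
im,K,E=cam('wrist');np.savez('w5',im=im,K=K,E=E);cv2.imwrite('pics/w5.png',im[:,:,::-1])
E
```

```text
time_s: 12.67
ee_pos: [489.2, 72.8, 285.0]
ee_rot: [3.141, -0.0, 1.576]
ft_force: [1.3, 0.0, -1.5]
finger_gap: 0.146
finger_force: 58.9
time_s: 13.08
ee_pos: [525.9, -63.7, 285.2]
ee_rot: [3.14, 0.002, 1.57]
ft_force: [0.4, -0.5, -0.4]
finger_gap: 0.143
finger_force: 58.9
time_s: 13.33
ee_pos: [524.8, -58.1, 284.7]
ee_rot: [-3.141, -0.001, 1.574]
ft_force: [-0.2, 0.5, -1.0]
finger_gap: 0.146
finger_force: 58.9
```

View pics/w5.png

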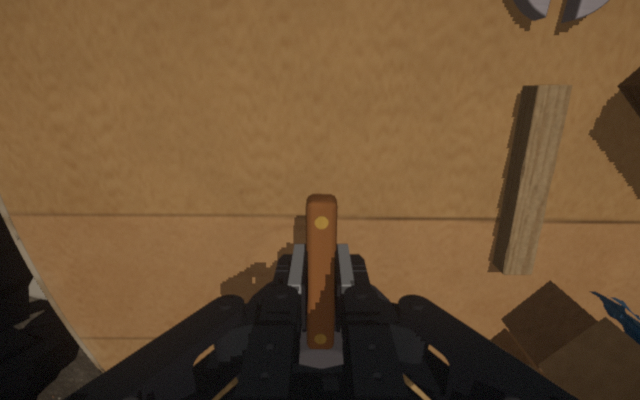

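The held handle is aligned with the tool, its end at (321,195). I'll work out the grip distance and check the spacer tip against the post numerically.

Run:
```python
from h import *
d=np.load('w5.npz');K,E=d['K'],d['E']
o=ctrl.observe()['ee_pos']
h=onz(K,E,(321,194.5),125.5);b2=onz(K,E,(320.5,339),125.5);print('TCP',o,'end',h,'bolt2',b2,'grip at',115-(h-o)[1])
d=np.load('w4.npz');K4,E4=d['K'],d['E'];print('bolt2 from end, on table',np.linalg.norm(onz(K4,E4,(318,162),15)-onz(K4,E4,(320.5,267),15)))
# knob by colour in top and scene
for n,g,z in(('top',(388,214),150),('scene',None,150)):
    im,K,E=cam(n);p=proj(K,E,[523,-208,149]);hsv=cv2.cvtColor(im,cv2.COLOR_RGB2HSV)
    u,v=p.round().astype(int);r=im[v-12:v+13,u-14:u+15].astype(int)
    m=((r[...,0]-r[...,2]>25)&(r.sum(2)<230)).astype(np.uint8);nn,l,s,c=cv2.connectedComponentsWithStats(m);k=1+s[1:,4].argmax()
    q=c[k]+[u-14,v-12];print(n,p,q,s[k],onz(K,E,q,149))
    if n=='top':obs=[(K,E,q)]
    else:obs.append((K,E,q))
print(tri(obs))
```

```text
TCP [524.91039689 -57.87778746 284.73170666] end [525.26416534 -18.37918231 125.5       ] bolt2 [525.30196366 -93.09788342 125.5       ] grip at 75.50139485868178
bolt2 from end, on table 74.64518716829991
top [388.20847475 214.15716057] [388.65789474 210.89473684] [10  7 10  5 38] [ 532.86522093 -209.5083004   149.        ]
scene [357.83262495 221.49039906] [358.3046875 223.09375  ] [  7   8  15  12 128] [ 518.94329008 -214.36122827  149.        ]
[ 530.46018085 -207.95758359  142.8330993 ]
```

```bash
python3 jog.py '-10 -1 0 0;-20 -1 0 0;-28 -1 0 0;-36 -1 0 0;-44 -1 0 0'; python3 jog.py '-7 0 0 0;-14 0 0 0;-21 0 0 0;-26 0 0 0;-30 0 0 0'
```

```text
time_s: 13.9
ee_pos: [524.1, -104.9, 284.8]
ee_rot: [3.142, 0.0, 1.571]
ft_force: [-0.4, -0.7, -1.7]
finger_gap: 0.138
finger_force: 64.7
time_s: 14.32
ee_pos: [524.2, -134.3, 284.7]
ee_rot: [3.142, 0.0, 1.571]
ft_force: [0.6, 0.7, -2.3]
finger_gap: 0.139
finger_force: 63.9
```

```bash
python3 jog.py '-2 0 0 0;-4 0 0 0;-6 0 0 0;-7 0 0 0;-7 0 0 0';python3 jog.py '-1 0 0 0;-2 0 0 0;-3 0 0 0;-4 0 0 0;-5 0 0 0'
```

```text
time_s: 14.73
ee_pos: [525.1, -139.3, 284.8]
ee_rot: [3.14, -0.001, 1.574]
ft_force: [3.0, 4.6, -2.1]
finger_gap: 0.134
finger_force: 64.1
time_s: 15.15
ee_pos: [525.5, -143.4, 285.0]
ee_rot: [3.14, -0.002, 1.575]
ft_force: [2.3, 10.4, 1.3]
finger_gap: 0.137
finger_force: 64.3
```

```bash
python3 jog.py '5 0 0 0;14 1 0 0;14 1 0 0;14 1 0 0'; python3 jog.py '0 0 6 0;0 0 12 0;0 0 18 0;0 0 24 0;0 0 30 0';python3 jog.py '0 0 0 0;0 0 0 0'
```

```text
time_s: 15.48
ee_pos: [525.3, -130.9, 284.7]
ee_rot: [-3.141, 0.0, 1.573]
ft_force: [0.6, -0.4, -1.9]
finger_gap: 0.141
finger_force: 64.0
time_s: 15.9
ee_pos: [525.3, -131.9, 253.9]
ee_rot: [3.142, 0.0, 1.571]
ft_force: [0.6, -0.5, -1.7]
finger_gap: 0.14
finger_force: 64.1
time_s: 16.07
ee_pos: [525.3, -131.8, 254.2]
ee_rot: [-3.141, 0.0, 1.572]
ft_force: [1.0, -0.6, -2.0]
finger_gap: 0.143
finger_force: 64.0
```

```bash
python3 jog.py '0 0 10 0;0 0 20 0;0 0 30 0;0 0 40 0;0 0 46 0'; python3 jog.py '0 0 2 0;0 0 4 0;0 0 5 0;0 0 5 0'
```

```text
time_s: 16.48
ee_pos: [525.3, -131.6, 207.2]
ee_rot: [-3.141, 0.0, 1.572]
ft_force: [1.4, -1.8, -1.5]
finger_gap: 0.142
finger_force: 64.2
time_s: 16.82
ee_pos: [525.3, -131.6, 203.7]
ee_rot: [3.142, 0.0, 1.572]
ft_force: [1.3, -0.3, -1.9]
finger_gap: 0.145
finger_force: 64.1
```

```bash
python3 jog.py '0 0 1 0;0 0 1.5 0;0 0 1.5 0'; python3 jog.py '0 0 0 0;0 0 0 0;0 0 0 0;0 0 0 0;0 0 0 0' 0.6; python3 jog.py '5 0 -20 0;10 0 -60 0;10 0 -100 0;10 0 -140 0;10 0 -170 0'
python3 - <<'E'
from h import *
# next: spacer A seen from top/earlier (683.7,102.5) handle end (689.5,213)
plan([684,130,372],1.53)
E
```

```text
time_s: 17.07
ee_pos: [525.3, -131.6, 202.4]
ee_rot: [3.141, 0.0, 1.572]
ft_force: [1.5, -1.7, -0.6]
finger_gap: 0.143
finger_force: 64.1
time_s: 17.48
ee_pos: [525.2, -131.6, 202.3]
ee_rot: [-3.141, -0.0, 1.572]
ft_force: [0.9, 0.1, -0.7]
finger_gap: 0.601
finger_force: 0.0
time_s: 17.9
ee_pos: [525.1, -121.6, 375.2]
ee_rot: [3.14, 0.0, 1.572]
ft_force: [0.2, -0.7, -0.5]
finger_gap: 0.6
finger_force: 0.0
shift [251.5 159.1   3.5] turn 0.042 rows 7.1
```

```bash
cat >> h.py <<'E'
def find(im,K,E,guess,z=15,half=160):
    x0,y0=guess[0]-half,guess[1]-half;n=2*half
    H=np.array([proj(K,E,[x0+a,y0+b,z]) for a,b in((0,0),(n,0),(n,n),(0,n))],np.float32)
    M=cv2.getPerspectiveTransform(np.float32([(0,0),(n,0),(n,n),(0,n)]),H)
    w=cv2.warpPerspective(im,M,(n,n),flags=cv2.INTER_LINEAR|cv2.WARP_INVERSE_MAP)
    r=w.astype(int);g=((abs(r[...,0]-r[...,2])<30)&(r.sum(2)>270)).astype(np.uint8)
    nn,l,s,c=cv2.connectedComponentsWithStats(g);out=[]
    hsv=cv2.cvtColor(w,cv2.COLOR_RGB2HSV)
    br=(hsv[...,1]>150)&(hsv[...,0]<14)
    yy,xx=np.mgrid[:n,:n]
    for k in range(1,nn):
        if not 1500<s[k,4]<5000:continue
        pts=np.argwhere(l==k)[:,::-1].astype(np.float32);(cx,cy),rad=cv2.minEnclosingCircle(pts)
        d=np.hypot(xx-cx,yy-cy);m=br&(d>40)&(d<118)
        if m.sum()<200:continue
        hx,hy=xx[m].mean(),yy[m].mean();far=np.percentile(d[m],99)
        out.append(dict(c=(round(x0+cx,1),round(y0+cy,1)),rad=round(rad,1),area=int(s[k,4]),yaw=round(float(np.arctan2(hy-cy,hx-cx)),3),hn=int(m.sum()),far=round(far,1)))
    return out
E
python3 - <<'E'
from h import *
for f,g in(('w1',(500,150)),('w2',(440,220)),('w2',(680,150)),('w4',(440,220))):
    d=np.load(f+'.npz');print(f,find(d['im'],d['K'],d['E'],g))
d=np.load('w2.npz');h=cv2.cvtColor(d['im'],cv2.COLOR_RGB2HSV);print(d['im'][60,252],h[60,252],d['im'][110,255],h[110,255],h[60,350])
E
python3 jog.py '36 22 0 0;72 44 0 0;108 66 0 0;144 88 0 0;180 110 0 0';python3 jog.py '30 20 0 -.02;60 40 0 .04;72 49 0 .04; 72 49 0 .04'
python3 - <<'E'
from h import *
im,K,E=cam('wrist');np.savez('w6',im=im,K=K,E=E);print(find(im,K,E,(685,150)))
im,K,E=cam('top');np.savez('t6',im=im,K=K,E=E);print(find(im,K,E,(685,150)),find(im,K,E,(520,400)))
E
```

```text
w1 [{'c': (448.5, 176.7), 'rad': 35.8, 'area': 2833, 'yaw': 1.836, 'hn': 662, 'far': np.float64(98.9)}]
w2 [{'c': (448.4, 177.7), 'rad': 35.8, 'area': 2771, 'yaw': 1.835, 'hn': 845, 'far': np.float64(111.9)}]
w2 [{'c': (683.9, 102.7), 'rad': 35.5, 'area': 2699, 'yaw': 1.474, 'hn': 1278, 'far': np.float64(114.8)}, {'c': (713.6, 278.0), 'rad': 39.4, 'area': 1897, 'yaw': -1.864, 'hn': 760, 'far': np.float64(117.5)}]
w4 []
[115  71  38] [ 13 171 115] [124 113 111] [  5  27 124] [ 16 136 139]
time_s: 18.32
ee_pos: [634.2, 58.2, 372.5]
ee_rot: [3.141, -0.0, 1.572]
ft_force: [0.1, -0.5, 0.6]
finger_gap: 0.6
finger_force: 0.0
time_s: 18.65
ee_pos: [683.7, 133.5, 371.3]
ee_rot: [3.141, -0.002, 1.537]
ft_force: [-0.3, 0.3, -0.2]
finger_gap: 0.596
finger_force: 0.0
[{'c': (684.2, 103.8), 'rad': 36.6, 'area': 2916, 'yaw': 1.491, 'hn': 649, 'far': np.float64(111.4)}]
[] []
```

Run:
```python
from h import *
plan([690.1,183.3,176],1.497)
```

```text
shift [ 55.1   5.9 195.6] turn 0.036 rows 4.9
```

```bash
python3 jog.py '14 2 35 .036;28 3 70 .036;42 5 105 .036;55 6 135 .036;55 6 155 .036'; python3 jog.py '0 0 15 0;0 0 30 0;0 0 38 0;0 0 40 0;0 0 40 0'
python3 - <<'E'
from h import *
plan([690.1,183.3,176],1.497)
im,K,E=cam('wrist');print(find(im,K,E,(685,150)))
h=cv2.cvtColor(im,cv2.COLOR_RGB2HSV)
# handle columns around image centre just above pads
for v in (190,220,240):
    r=np.where((h[v,250:390,1]>150)&(h[v,250:390,0]<15))[0]+250;print(v,r.min() if len(r) else 0,r.max() if len(r) else 0,len(r))
E
```

```text
time_s: 19.17
ee_pos: [689.4, 184.4, 214.3]
ee_rot: [-3.138, -0.0, 1.497]
ft_force: [-1.1, 0.7, -1.1]
finger_gap: 0.595
finger_force: 0.0
time_s: 19.58
ee_pos: [691.0, 182.1, 177.5]
ee_rot: [3.141, 0.0, 1.495]
ft_force: [0.1, 0.1, -0.8]
finger_gap: 0.596
finger_force: 0.0
shift [ 1.1 -1.   1.5] turn -0.002 rows 0.1
[]
190 0 0 0
220 304 333 16
240 305 333 29
```

```bash
python3 jog.py '0 0 1 0;0 0 1 0;0 0 1 0;0 0 1 0;0 0 1 0' 0 60; python3 jog.py '0 0 -10 0;0 0 -40 0;0 0 -75 0;0 0 -110 0;0 0 -110 0'; python3 jog.py '0 0 0 -.074;0 0 0 -.074;0 0 0 -.074'
python3 - <<'E'
from h import *
im,K,E=cam('wrist');np.savez('w7',im=im,K=K,E=E)
h=cv2.cvtColor(im,cv2.COLOR_RGB2HSV);h5=cv2.cvtColor(np.load('w5.npz')['im'],cv2.COLOR_RGB2HSV)
# handle end row: first dark-saturated row at column 321 (reference w5: 194.5)
for H in(h5,h):print([int(v) for v in range(150,240,6)],[tuple(int(a) for a in H[v,321]) for v in range(176,226,5)])
plan([525,-60,286],1.5708)
E
```

```text
time_s: 20.05
ee_pos: [691.1, 183.1, 177.3]
ee_rot: [3.14, -0.001, 1.496]
ft_force: [-0.9, 1.1, 6.4]
finger_gap: 0.141
finger_force: 59.8
time_s: 20.47
ee_pos: [692.7, 183.0, 294.0]
ee_rot: [3.132, -0.003, 1.495]
ft_force: [1.5, -0.4, -1.0]
finger_gap: 0.143
finger_force: 58.9
time_s: 20.72
ee_pos: [690.6, 183.0, 286.5]
ee_rot: [-3.142, -0.0, 1.568]
ft_force: [-1.1, 0.5, -1.2]
finger_gap: 0.144
finger_force: 58.9
[150, 156, 162, 168, 174, 180, 186, 192, 198, 204, 210, 216, 222, 228, 234] [(16, 136, 137), (16, 135, 140), (16, 138, 139), (16, 136, 139), (13, 169, 83), (12, 166, 100), (13, 167, 125), (13, 171, 119), (18, 167, 136), (19, 162, 154)]
[150, 156, 162, 168, 174, 180, 186, 192, 198, 204, 210, 216, 222, 228, 234] [(16, 131, 165), (16, 131, 163), (15, 131, 163), (16, 130, 163), (15, 140, 140), (13, 166, 95), (13, 162, 129), (14, 161, 133), (14, 162, 132), (20, 161, 168)]
shift [-2.435e+02 -1.648e+02  2.000e-01] turn -0.003 rows 7.1
```

```bash
python3 jog.py '-20 -33 0 0;-46 -60 0 0;-76 -88 0 0;-106 -114 0 0;-136 -140 0 0'; python3 jog.py '-38 -10 0 0;-76 -20 0 0;-100 -25 0 0;-107 -25 0 0;-107 -25 0 0'
python3 - <<'E'
from h import *
plan([525,-106,286],1.5708)
E
```

```text
time_s: 21.18
ee_pos: [549.0, 46.2, 285.9]
ee_rot: [-3.141, 0.0, 1.569]
ft_force: [0.4, -1.4, -1.6]
finger_gap: 0.144
finger_force: 59.0
time_s: 21.6
ee_pos: [525.2, -62.3, 286.2]
ee_rot: [-3.141, 0.001, 1.564]
ft_force: [0.7, 0.1, -1.3]
finger_gap: 0.141
finger_force: 59.0
shift [-43.7   0.1   0.2] turn -0.007 rows 1.0
```

```bash
python3 jog.py '-8 0 0 0;-16 0 0 0;-24 0 0 0;-32 0 0 0;-40 0 0 0'; python3 jog.py '-7 0 0 0;-14 0 0 0;-21 0 0 0;-26 0 0 0;-30 0 0 0'; python3 jog.py '-3 0 0 0;-6 0 0 0;-8 0 0 0;-10 0 0 0;-12 0 0 0'
```

```text
time_s: 22.02
ee_pos: [525.7, -100.0, 286.1]
ee_rot: [-3.142, 0.0, 1.571]
ft_force: [1.5, 1.2, -2.0]
finger_gap: 0.143
finger_force: 59.0
time_s: 22.43
ee_pos: [525.4, -130.6, 286.2]
ee_rot: [3.142, 0.0, 1.569]
ft_force: [-0.2, -0.5, -1.5]
finger_gap: 0.144
finger_force: 59.0
time_s: 22.85
ee_pos: [525.5, -140.5, 286.1]
ee_rot: [-3.141, -0.002, 1.571]
ft_force: [-0.2, 10.8, 0.5]
finger_gap: 0.141
finger_force: 59.3
```

```bash
python3 jog.py '5 0 0 0;12 0 0 0;12 0 0 0;12 0 0 0'; python3 jog.py '0 0 6 0;0 0 12 0;0 0 18 0;0 0 24 0;0 0 30 0';python3 jog.py '0 0 8 0;0 0 16 0;0 0 24 0;0 0 30 0;0 0 32 0'; python3 jog.py '0 0 1 0;0 0 2 0;0 0 3 0;0 0 3 0'
```

```text
time_s: 23.18
ee_pos: [525.5, -129.2, 286.2]
ee_rot: [3.142, 0.0, 1.571]
ft_force: [-0.6, -0.6, -1.6]
finger_gap: 0.144
finger_force: 59.0
time_s: 23.6
ee_pos: [525.4, -129.9, 255.3]
ee_rot: [-3.141, 0.0, 1.57]
ft_force: [-0.4, 0.1, -0.6]
finger_gap: 0.141
finger_force: 59.0
time_s: 24.02
ee_pos: [525.4, -129.8, 223.0]
ee_rot: [-3.14, -0.0, 1.57]
ft_force: [0.2, -0.8, -0.7]
finger_gap: 0.14
finger_force: 59.0
time_s: 24.35
ee_pos: [525.5, -129.8, 221.4]
ee_rot: [3.141, 0.0, 1.57]
ft_force: [0.2, 0.4, -2.3]
finger_gap: 0.14
finger_force: 59.0
```

```bash
python3 jog.py '0 0 1 0;0 0 2 0;0 0 2.5 0;0 0 2.5 0'; python3 jog.py '0 0 0 0;0 0 0 0;0 0 0 0;0 0 0 0;0 0 0 0' 0.6; python3 jog.py '0 0 -20 0;5 0 -60 0;5 0 -100 0;5 0 -130 0;5 0 -155 0'
python3 jog.py '40 0 0 0;80 0 0 0;120 0 0 0;160 0 0 0;200 0 0 0';python3 jog.py '40 0 0 0;80 0 0 0;120 0 0 0;160 0 0 0;200 0 0 0';python3 jog.py '40 0 0 0;80 0 0 0;120 0 0 0;130 0 0 0;130 0 0 0'
python3 - <<'E'
from h import *
im,K,E=cam('wrist');np.savez('w8',im=im,K=K,E=E);print(find(im,K,E,(522,388)))
E
```

```text
time_s: 24.68
ee_pos: [525.5, -129.7, 218.7]
ee_rot: [3.141, -0.0, 1.57]
ft_force: [0.1, -0.2, -1.6]
finger_gap: 0.141
finger_force: 59.0
time_s: 25.1
ee_pos: [525.5, -129.8, 218.8]
ee_rot: [3.141, 0.0, 1.57]
ft_force: [0.2, -0.6, 0.7]
finger_gap: 0.599
finger_force: 0.0
time_s: 25.52
ee_pos: [525.4, -124.8, 376.4]
ee_rot: [3.14, 0.0, 1.57]
ft_force: [-0.2, -0.5, -0.0]
finger_gap: 0.601
finger_force: 0.0
time_s: 25.93
ee_pos: [525.2, 76.9, 374.0]
ee_rot: [3.141, -0.0, 1.569]
ft_force: [0.1, 0.6, 0.3]
finger_gap: 0.604
finger_force: 0.0
time_s: 26.35
ee_pos: [525.3, 277.2, 373.8]
ee_rot: [3.142, 0.0, 1.57]
ft_force: [1.8, -0.5, -0.8]
finger_gap: 0.6
finger_force: 0.0
time_s: 26.77
ee_pos: [524.5, 409.7, 373.0]
ee_rot: [-3.141, -0.001, 1.576]
ft_force: [0.1, -0.5, -0.4]
finger_gap: 0.604
finger_force: 0.0
[{'c': (526.5, 391.1), 'rad': 36.4, 'area': 2919, 'yaw': 1.79, 'hn': 525, 'far': np.float64(111.8)}]
```

```bash
python3 - <<'E'
from h import *
plan([509.5,469.3,215],1.785)
E
python3 jog.py '20 -5 40 -.1;40 -10 80 -.2;58 -15 120 -.21;58 -15 150 -.21;58 -15 158 -.21';python3 jog.py '0 0 0 0;0 0 0 0'
python3 - <<'E'
from h import *
plan([509.5,469.3,177],1.785)
im,K,E=cam('wrist');h=cv2.cvtColor(im,cv2.COLOR_RGB2HSV);np.savez('w9',im=im,K=K,E=E)
for v in range(150,290,10):
    r=np.where((h[v,250:390,1]>150)&(h[v,250:390,0]<15))[0]+250;print(v,r.min() if len(r) else 0,r.max() if len(r) else 0,len(r))
E
```

```text
shift [ 62.6 -15.5 158.1] turn -0.212 rows 4.1
time_s: 27.23
ee_pos: [509.2, 461.7, 210.0]
ee_rot: [-3.135, 0.004, 1.78]
ft_force: [0.1, -1.3, 0.1]
finger_gap: 0.6
finger_force: 0.0
time_s: 27.4
ee_pos: [512.4, 461.5, 216.9]
ee_rot: [3.141, 0.001, 1.777]
ft_force: [1.5, -0.7, -0.6]
finger_gap: 0.602
finger_force: 0.0
shift [ 8.3 -1.2 39.8] turn -0.008 rows 1.0
150 0 0 0
160 0 0 0
170 304 326 23
180 304 326 10
190 304 327 23
200 305 326 22
210 305 327 23
220 305 327 23
230 306 327 22
240 306 327 22
250 306 328 23
260 307 328 22
270 308 328 21
280 308 327 9
```

```bash
python3 jog.py '4 -2 15 -.025;6 -2 30 -.025;6 -2 37 -.025;6 -2 39.5 -.025;6 -2 39.5 -.025'; python3 jog.py '0 0 0 0;0 0 0 0;0 0 0 0;0 0 0 0;0 0 0 0' 0 60; python3 jog.py '0 0 -10 0;0 0 -40 0;0 0 -75 0;0 0 -110 0;0 0 -110 0'; python3 jog.py '0 0 0 .1;0 0 0 .2;0 0 0 .235;0 0 0 .235'
python3 - <<'E'
from h import *
im,K,E=cam('wrist');np.savez('w10',im=im,K=K,E=E)
h=cv2.cvtColor(im,cv2.COLOR_RGB2HSV)
print([tuple(int(a) for a in h[v,321]) for v in range(176,226,5)])
plan([525,-60,286],1.5708)
E
```

```text
time_s: 27.87
ee_pos: [507.7, 468.4, 175.5]
ee_rot: [-3.141, 0.001, 1.805]
ft_force: [-0.4, -0.1, 0.1]
finger_gap: 0.598
finger_force: 0.0
time_s: 28.28
ee_pos: [508.1, 468.8, 177.0]
ee_rot: [3.141, -0.0, 1.805]
ft_force: [-0.9, -0.0, 5.5]
finger_gap: 0.14
finger_force: 59.6
time_s: 28.7
ee_pos: [509.4, 469.7, 293.7]
ee_rot: [3.133, -0.005, 1.804]
ft_force: [1.4, 0.2, -0.5]
finger_gap: 0.143
finger_force: 58.9
time_s: 29.03
ee_pos: [507.5, 468.8, 286.7]
ee_rot: [3.141, -0.0, 1.569]
ft_force: [-0.3, -0.5, -1.8]
finger_gap: 0.141
finger_force: 58.9
[(16, 115, 135), (17, 116, 192), (16, 121, 189), (16, 121, 191), (15, 135, 136), (13, 156, 121), (14, 155, 161), (14, 156, 163), (14, 155, 160), (20, 152, 200)]
shift [-5.288e+02  1.730e+01  5.000e-01] turn 0.0 rows 12.7
```

```bash
python3 jog.py '-36 2 0 0;-72 4 0 0;-108 6 0 0;-144 8 0 0;-180 10 0 0'; python3 jog.py '-36 2 0 0;-72 4 0 0;-108 6 0 0;-144 7 0 0;-180 7 0 0'; python3 jog.py '-36 0 0 0;-72 0 0 0;-108 0 0 0;-140 0 0 0;-160 0 0 0';python3 jog.py '-8 0 0 0;-8 0 0 0'
python3 - <<'E'
from h import *
im,K,E=cam('wrist');np.savez('w11',im=im,K=K,E=E)
h=cv2.cvtColor(im,cv2.COLOR_RGB2HSV)
print([tuple(int(a) for a in h[v,321]) for v in range(176,226,5)])
plan([525.3,-130,286],1.5708)
E
```

```text
time_s: 29.5
ee_pos: [517.5, 287.1, 286.4]
ee_rot: [3.141, -0.0, 1.572]
ft_force: [0.7, 0.1, -1.6]
finger_gap: 0.147
finger_force: 58.9
time_s: 29.92
ee_pos: [524.5, 107.0, 286.5]
ee_rot: [3.141, -0.0, 1.572]
ft_force: [0.8, -0.2, -1.1]
finger_gap: 0.145
finger_force: 58.9
time_s: 30.33
ee_pos: [523.9, -55.2, 286.6]
ee_rot: [3.141, 0.001, 1.568]
ft_force: [-0.1, 0.2, -2.3]
finger_gap: 0.139
finger_force: 58.9
time_s: 30.5
ee_pos: [524.2, -61.6, 286.5]
ee_rot: [3.141, 0.001, 1.567]
ft_force: [0.4, 0.5, -1.2]
finger_gap: 0.144
finger_force: 58.9
[(16, 135, 142), (16, 136, 139), (16, 133, 138), (16, 137, 140), (15, 147, 113), (12, 162, 88), (14, 168, 120), (14, 172, 120), (13, 168, 120), (20, 165, 155)]
shift [-70.2   1.1   0.4] turn -0.002 rows 1.7
```

```bash
python3 jog.py '-8 1 0 0;-16 1 0 0;-24 1 0 0;-32 1 0 0;-40 1 0 0'; python3 jog.py '-7 0 0 0;-14 0 0 0;-21 0 0 0;-26 0 0 0;-30 0 0 0'; python3 jog.py '-3 0 0 0;-6 0 0 0;-8 0 0 0;-10 0 0 0;-12 0 0 0'
```

```text
time_s: 30.97
ee_pos: [525.3, -99.8, 286.2]
ee_rot: [-3.142, 0.0, 1.571]
ft_force: [-1.1, -0.3, -1.2]
finger_gap: 0.145
finger_force: 58.9
time_s: 31.38
ee_pos: [525.2, -130.1, 286.2]
ee_rot: [3.142, 0.0, 1.569]
ft_force: [0.6, 0.6, -2.1]
finger_gap: 0.141
finger_force: 58.9
time_s: 31.8
ee_pos: [525.3, -140.5, 286.2]
ee_rot: [-3.141, -0.001, 1.571]
ft_force: [-0.9, 9.9, -0.7]
finger_gap: 0.144
finger_force: 59.0
```

```bash
python3 jog.py '5 0 0 0;12 0 0 0;12 0 0 0;12 0 0 0'; python3 jog.py '0 0 6 0;0 0 12 0;0 0 18 0;0 0 24 0;0 0 30 0';python3 jog.py '0 0 5 0;0 0 10 0;0 0 15 0;0 0 18 0;0 0 19 0'; python3 jog.py '0 0 1 0;0 0 2 0;0 0 3 0;0 0 3 0'
```

```text
time_s: 32.13
ee_pos: [525.3, -128.6, 286.3]
ee_rot: [3.142, -0.0, 1.571]
ft_force: [-0.1, -0.4, -2.5]
finger_gap: 0.142
finger_force: 58.9
time_s: 32.55
ee_pos: [525.3, -129.5, 255.4]
ee_rot: [-3.142, 0.0, 1.57]
ft_force: [1.1, 0.0, -1.0]
finger_gap: 0.147
finger_force: 59.0
time_s: 32.97
ee_pos: [525.3, -129.4, 236.7]
ee_rot: [-3.141, 0.0, 1.57]
ft_force: [1.1, -0.4, -0.7]
finger_gap: 0.143
finger_force: 59.0
time_s: 33.3
ee_pos: [525.3, -129.3, 234.3]
ee_rot: [3.141, 0.0, 1.57]
ft_force: [0.9, -0.2, -1.7]
finger_gap: 0.142
finger_force: 59.0
```

```bash
python3 jog.py '0 0 0.8 0;0 0 .8 0;0 0 .8 0'; python3 jog.py '0 0 0 0;0 0 0 0;0 0 0 0;0 0 0 0;0 0 0 0' 0.6; python3 jog.py '0 0 -20 0;5 0 -60 0;5 0 -100 0;5 0 -140 0;5 0 -165 0'
python3 jog.py '-20 0 0 0;-40 0 0 0;-50 0 0 0;-50 0 0 0'
python3 - <<'E'
from h import *
im,K,E=cam('wrist');np.savez('w12',im=im,K=K,E=E);a=im[60:330,150:500]
np.savez('s12',**dict(zip('abc',[0,0,0])))
cv2.imwrite('pics/w12.png',cv2.resize(a[:,:,::-1],None,fx=2.2,fy=2.2,interpolation=cv2.INTER_CUBIC))
E
python3 jog.py '40 0 0 0;80 0 0 0;120 0 0 0;160 0 0 0;200 0 0 0';python3 jog.py '40 0 0 0;80 0 0 0;120 0 0 0;160 0 0 0;160 0 0 0'
python3 - <<'E'
from h import *
im,K,E=cam('scene');a=cv2.resize(im[190:320,290:430,::-1],None,fx=2.8,fy=2.8,interpolation=cv2.INTER_CUBIC)
im,K,E=cam('top');b=cv2.resize(im[160:290,330:470,::-1],None,fx=2.8,fy=2.8,interpolation=cv2.INTER_CUBIC)
cv2.imwrite('pics/end.png',np.hstack([a,b]))
E
```

```text
time_s: 33.55
ee_pos: [525.3, -129.3, 233.5]
ee_rot: [3.141, 0.0, 1.57]
ft_force: [1.1, -0.4, -1.5]
finger_gap: 0.144
finger_force: 59.0
time_s: 33.97
ee_pos: [525.2, -129.3, 233.5]
ee_rot: [-3.142, 0.0, 1.57]
ft_force: [-0.4, 0.6, -1.1]
finger_gap: 0.601
finger_force: 0.0
time_s: 34.38
ee_pos: [525.3, -124.4, 402.2]
ee_rot: [3.138, 0.0, 1.57]
ft_force: [1.0, 0.6, -0.7]
finger_gap: 0.602
finger_force: 0.0
time_s: 34.72
ee_pos: [524.7, -176.5, 398.5]
ee_rot: [-3.142, 0.001, 1.566]
ft_force: [-0.3, 0.2, 0.0]
finger_gap: 0.597
finger_force: 0.0
time_s: 35.18
ee_pos: [524.6, 28.7, 397.9]
ee_rot: [-3.14, -0.0, 1.571]
ft_force: [0.8, 0.2, -0.0]
finger_gap: 0.598
finger_force: 0.0
time_s: 35.6
ee_pos: [523.9, 195.7, 397.7]
ee_rot: [-3.141, -0.004, 1.581]
ft_force: [0.3, 0.8, -0.3]
finger_gap: 0.599
finger_force: 0.0
```

View pics/end.png

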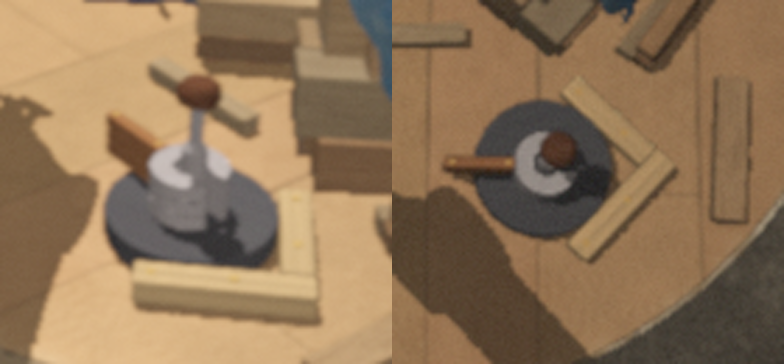

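View pics/w12.png

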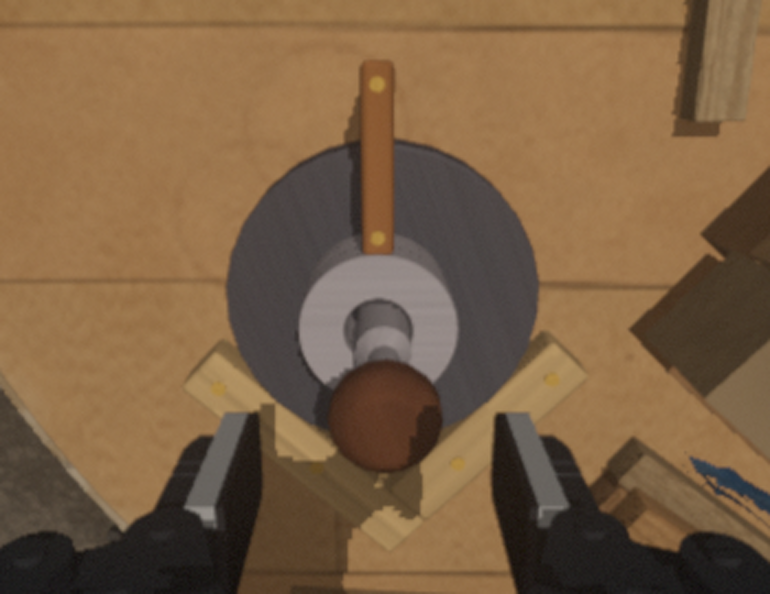

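All three spacers are stacked flat around the barrel, and the disc sits in the V: in the wrist crop it meets the blocks near (262,400) and (497,395). I'll check numerically for a gap along both contact normals, with the same check on the image taken right after the push.

Run:
```python
from h import *
from scipy.ndimage import map_coordinates as mc
f=lambda p:np.array(p)/2.2+[150,60]-.27
for n,rim in(('w3',[(385,121),(226,268),(537,262),(262,178),(505,180)]),('w12',[(382-90,178),(227,288),(538,285),(265,200),(500,193),(440,153)])):
    d=np.load(n+'.npz');K,E,im=d['K'],d['E'],d['im']
    P=np.array([onz(K,E,f(p),26)[:2] for p in rim]);A=np.c_[2*P,np.ones(len(P))];s=np.linalg.lstsq(A,(P**2).sum(1),rcond=None)[0];c=s[:2];print(n,c,np.sqrt(s[2]+c@c))
    for side in(-1,1):
        for off in(-6,0,6):
            a=-np.pi/2+side*np.pi/4+.029;u=np.array([np.cos(a),np.sin(a)]);t=np.array([-u[1],u[0]])
            q=np.array([proj(K,E,[*(c+r*u+off*t),25]) for r in range(70,94)])
            print(side,off,[int(mc(im.sum(2)/3,[[v],[w]],order=1)[0]) for w,v in q])
```

```text
w3 [ 524.06665886 -207.20103135] 78.17173359980563
-1 -6 [66, 67, 68, 67, 66, 66, 67, 69, 68, 79, 102, 123, 135, 136, 136, 136, 135, 136, 136, 136, 136, 136, 134, 131]
-1 0 [66, 66, 66, 67, 68, 67, 67, 68, 67, 69, 86, 116, 131, 137, 136, 135, 135, 135, 135, 136, 136, 134, 133, 129]
-1 6 [65, 66, 66, 66, 66, 66, 67, 67, 67, 73, 92, 115, 131, 135, 135, 135, 135, 135, 135, 135, 136, 137, 135, 132]
1 -6 [71, 72, 72, 72, 72, 72, 73, 72, 71, 70, 72, 74, 72, 72, 75, 88, 111, 125, 131, 133, 133, 132, 131, 131]
1 0 [70, 69, 69, 69, 70, 70, 70, 70, 69, 71, 72, 73, 74, 75, 80, 97, 116, 129, 135, 137, 135, 133, 132, 132]
1 6 [68, 68, 68, 68, 68, 67, 68, 69, 68, 70, 72, 75, 77, 79, 83, 97, 116, 129, 134, 136, 135, 132, 131, 132]
w12 [ 529.00620987 -212.59123071] 78.50571412072597
-1 -6 [67, 67, 68, 68, 68, 68, 68, 68, 69, 85, 111, 126, 128, 115, 100, 84, 79, 78, 80, 81, 82, 75, 61, 45]
-1 0 [67, 67, 67, 67, 68, 68, 68, 68, 69, 82, 107, 128, 134, 135, 127, 117, 96, 83, 80, 78, 79, 79, 79, 76]
-1 6 [69, 69, 68, 67, 67, 67, 67, 68, 74, 93, 115, 131, 134, 134, 135, 134, 135, 135, 136, 136, 136, 130, 122, 97]
1 -6 [70, 69, 70, 71, 71, 71, 71, 78, 97, 117, 127, 131, 132, 133, 133, 130, 122, 92, 58, 36, 27, 29, 32, 33]
1 0 [72, 71, 70, 70, 70, 70, 70, 73, 89, 115, 130, 136, 137, 136, 134, 133, 132, 131, 128, 126, 114, 105, 101, 97]
1 6 [70, 70, 70, 71, 71, 71, 72, 79, 100, 120, 131, 136, 138, 136, 133, 133, 133, 132, 131, 129, 129, 130, 132, 134]
```

Run:
```python
from rig import ctrl
print(ctrl.job_done())
```

```text
the job is handed in; nothing more can be done
None
```

Job handed in: all three spacers present lie stacked flat at the bottom of the post, the stand is home against both blocks and neither strip was touched, but the order slipped slightly, because a later image check put the stand about 4 mm short of one block after my push, and the first spacer nudged it home while on the neck, before I lowered it.

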